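# Lock the strainer cartridge into the filter housing

## Task

Fit the strainer cartridge into the filter housing: lower it nose down with its two lugs through the notches in the rim, press it down against the spring, turn it clockwise (seen from above) as far as it goes, and let go so that it springs up into its lock. Leave the other things on the bench where they are.

Things in the scene. Friction and masses are not known exactly. Their poses are not given: they have to be found in the camera images.
- cartridge: Strainer cartridge, 108 mm tall, 0.18 to 0.35 kg, standing upright on the bench. Origin: centre of its underside, z up. Banded steel body, 52 mm diameter (z 0 to 60 mm; nose tapered to 44 mm over the lowest 10 mm), two side lugs, a grey round head of 76 mm diameter (z 60 to 70 mm) and on it a black grip bar. Lugs and bar lie along x; a half turn about z makes no difference.
- grip_bar (a point): Centre of the cartridge's grip bar, 89 mm above its underside: black bar 74 mm long along the cartridge's x, 18 mm wide along y, 38 mm high (z 70 to 108 mm). Grasp it across its 18 mm from above.
- lug (a point): Outer face of one of the cartridge's two equal steel lugs (at +x; the other is at -x): 16 mm wide, 8 mm high (z 36 to 44 mm), reaching 35 mm from the axis.
- housing: Filter housing, a fixed open grey metal cup: 100 mm outer diameter, 70 mm high, on a 128 mm round foot, brass-ended pipe stubs reaching 92 mm out along +y and -y at 30 mm height. Origin: centre of its underside on the bench, z up. Seated on the spring, cartridge x along housing x either way, the cartridge's underside is 30 mm above this origin with the lugs just in the notches.
- rim (a point): Centre of the housing's mouth, 70 mm above its origin. The bore in the rim is 56 mm wide. The cartridge can be pressed down until its underside is 10 mm above the housing's origin (head on the rim). It turns only at 13.5 mm or lower, and only clockwise (yaw decreasing), 60 degrees, to an end stop 3 degrees further. Let go there it springs up to 18 mm and is locked; elsewhere it is not.
- notch (a point): Middle of the notch in the rim at the housing's +x, at rim height; an equal one lies at -x. Each is at least 21 mm wide and reaches 38 mm from the axis; the cartridge's lugs go down through them. Under the rim a channel leads clockwise from each.
- lock_ribs: Two small upright ribs, 24 mm high, opposite each other on the outside of the housing by its rim; fixed to it. Origin: on the housing's axis at the bench. Its x axis points to a rib: the cartridge's lugs and bar lie along this line (either way round) when locked, 60 degrees clockwise of the notches seen from above.
- spring_plate (a joint): Round spring-loaded plate in the housing that the cartridge's underside presses on, in m: 0 at the top (plate 30 mm above the housing's origin), grows as it is pressed down. About 3 N to start, 11 N at 0.020; the locked cartridge leaves it at about 0.012.
- mallet: Bystander: rubber mallet with wooden handle, 269 mm long, lying on the bench. Origin in the middle of its underside.
- tape_masking: Bystander: roll of masking tape, 96 mm diameter, 25 mm high, lying flat. Origin: centre of its underside.
- flat_brush: Bystander: flat paint brush, 214 mm long, lying near the front edge. Origin in the middle of its underside.
- tin_lid: Bystander: round tin lid, 93 mm diameter, 7 mm high. Origin: centre of its underside.
- marker_black: Bystander: felt marker, 140 mm long, 16 mm thick, lying near the front edge. Origin in the middle of its underside.

How it is judged:
On the way:
1. the cartridge has been lowered upright through the notches and pressed down against the spring (underside less than 16 mm above the housing's underside, lugs within 0.3 rad of the notches) (horizontal distance between cartridge and housing below 0.006 m and z of cartridge in the frame of housing below 0.016 m and angle between the x axis of cartridge and the x axis of housing, either way round below 0.3 rad and angle between cartridge's own z axis and vertical below 0.15 rad).
At the end, for the whole second after the job is handed in: The cartridge sits locked in the housing: upright within 0.08 rad, axes within 5 mm, its lugs and bar within 0.14 rad of the line of the ribs, sprung up into the recess (underside 15.5 to 20.5 mm above the housing's underside), released and at rest (horizontal distance between cartridge and housing below 0.005 m and z of cartridge in the frame of housing between 0.0155 and 0.0205 m and angle between the x axis of cartridge and the x axis of lock_ribs, either way round below 0.14 rad and angle between cartridge's own z axis and vertical below 0.08 rad and linear speed of cartridge below 0.02 m/s); the robot touches nothing.
It fails at once if a bystander (mallet, tape roll, brush, tin lid, marker) is moved by more than 40 mm (distance of any of mallet, tape_masking, flat_brush, tin_lid, marker_black from where it was at the start of the episode above 0.04 m).
It also fails if it takes over 51 s, if anything falls off the work surface, if the arm or the gripper's body presses on something with over 40 N, if the wrist force passes 120 N, or if a joint passes its speed limit or range.

## Robot

A 7-joint arm with a two-finger parallel gripper is mounted at the origin on a cart in front of the work surface, level with it; the furniture and walls round the work are solid. World frame = base frame: x ahead of the robot, y to its left, z up, the work surface at z = 0. Lengths are in m, angles in rad, forces in N, time in s.
With the tool pointing down it reaches from about 0.4 to 0.85 m from the base axis. Payload 4.5 kg.
Tool frame: the origin (TCP) lies midway between the tips of the shut fingers; the grasp point (between the pads) lies 19 mm behind it; z points along the fingers, y is the line along which they close (so a half turn about z gives the same grasp; the last joint's range is limited). The gripper opens to 88 mm and grips with 3 to 60 N. Pads are 18 mm wide; open, the fingers measure 123 mm over their backs; the gripper's body (75 mm by 187 mm) begins 45 mm behind the grasp point.
Start: joints at [1.236, 0.689, -0.195, 1.565, 0.157, 0.902, -0.215], TCP at [0.225, -0.583, 0.239] pointing down, gripper open.
Joint ranges: [-3.01, 3.01], [-0.46, 2.08], [-1.47, 1.51], [0.13, 2.56], [-1, 4.14], [0.04, 2.09], [-2.66, 2.66]. Speed limits (rad/s): [2.57, 2.57, 3.14, 3.14, 3.14, 3.14, 3.14].

## Interface

Orientations are given as a unit quaternion [x, y, z, w].
In Python, from plant import r gives the robot as it stands.
- The arm moves only by the tool carry_out, never from a script. Its argument "plan" is a list of rows, each an object with "rot": the turn, a rotation vector about the tool's x, y, z in rad, a list of three; "xyz": the shift along the tool's x, y, z in m, a list of three; "grip": the closure in counts, from 0 (fully open) to 255 (shut). In form: [{"rot": [wx, wy, wz], "xyz": [dx, dy, dz], "grip": grip}, ...]. A call has 1 to 8 rows; each row is the pose to reach, as a shift and turn from the pose commanded when the call began, along the tool's axes at that moment; what a row does not reach only later rows make up. A row lasts 1/12 s, in which the tool goes at most 41.7 mm and 7.16 degrees, less where a joint would pass 70% of its speed; a pose out of reach is approached as far as the arm can. A call with a gripper value outside its range is refused whole. The fingers move at their own pace and stop on an object; "squeeze" is the grip in N (left out, the last holds). Time passes only in rows, so rows that repeat a pose let the fingers close. It gives the time, the measured TCP pose, the force, the opening and the grip force at its end, in the units of the state.
- r.get_state(): the state, without advancing time (a new reading comes with each control period).
- r.snapshot(name): name is "side" or "top"; returns the picture (420x560x3 uint8, red, green, blue); there is no depth.
- r.camera_params(name): a dict with "fx", "fy", "cx", "cy" (pixels), "position" and "attitude" of the camera in the world. Camera axes: x right, y down, z forward; pixel columns grow to the right and rows downward; lengths in m; the calibration is good to about 2 mm. A picture is of the moment at which its call begins. camera_params takes no time and is no camera call.
- r.finish_job(): hands the job in; it is judged then, once.
The state is a dict: "clock": time; "q": joint angles; "qd": joint speeds; "joint_torque": joint torques, N m; "tool_pos": TCP position; "eef_rot": TCP orientation; "contact_force": force on the tool from outside, world axes, zero at the start; "moment": the same for the moment, N m; "opening": opening from 0.0 (shut) to 1.0 (fully open); "finger_force": force on a finger pad.
Only numpy, scipy, OpenCV 4.12 (cv2) and the standard library are available. Lean on these libraries where they do the work, as an engineer would, in place of code of your own. Each camera call takes 0.05 s, during which the arm holds its last target. There are 200 camera calls.

## Working session

There is one attempt and no reset: what is moved stays moved. The work goes in short steps, Python scripts to look and compute and a tool call to move; the robot and the scene stay as the last step left them, time stands still between calls to the robot, and variables do not carry over. Pictures are saved under pics/ and viewed, at most 10 in all, crops included, and the job is handed in when it is done.

Besides the shell and the picture viewer there is one more tool, called by a JSON object that holds its "api" and its "payload". carry_out: Moves the arm, as the interface text tells. Its arguments: {"type":"object","properties":{"plan":{"type":"array"},"squeeze":{"type":"number"}},"required":["plan"]}

```bash
mkdir -p pics
python3 - <<'E'
from plant import r
import cv2
for n in("top","side"):
    cv2.imwrite(f"pics/{n}0.png",r.snapshot(n)[:,:,::-1]); print(r.camera_params(n))
s=r.get_state();print(s["clock"],s["tool_pos"],s["eef_rot"],s["contact_force"],s["opening"])
E
```

```text
{'fx': 426.1172948835328, 'fy': 426.1172948835328, 'cx': 278.08163735521083, 'cy': 210.85237754920686, 'position': array([0.37470538, 0.09571546, 1.01233022]), 'attitude': array([ 0.70650541, -0.7027547 ,  0.05771001, -0.06046069])}
{'fx': 498.0395848378381, 'fy': 498.0395848378381, 'cx': 268.2039180655042, 'cy': 208.0791708299076, 'position': array([0.04916592, 1.05661136, 0.84323451]), 'attitude': array([-0.21108523,  0.86433058, -0.44390016,  0.10643461])}
0.1 [ 0.22505951 -0.58247213  0.23801852] [ 9.83037511e-01  1.83402817e-01 -2.13014191e-04 -7.83205213e-04] [ 0.2567785  -0.04190456  0.07175859] 1.0028671801065605
```

View pics/top0.png

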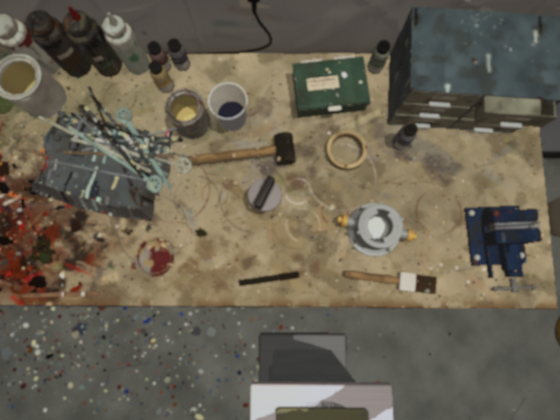

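View pics/side0.png

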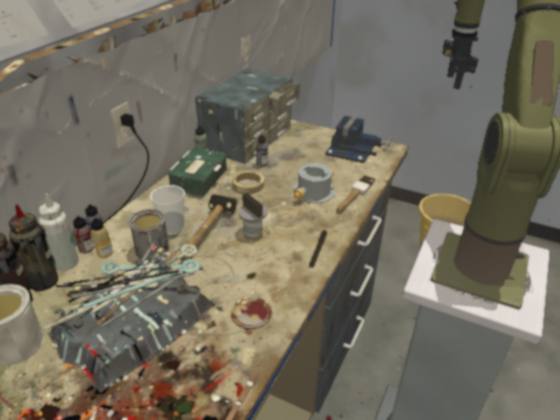

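Top view: the cartridge is at about (265,193), with its bar tilted. The housing is at about (377,228), with pipe stubs at (343,220) and (411,236). Next I'll measure at higher zoom.

```bash
cat > h.py <<'E'
import numpy as np
from scipy.spatial.transform import Rotation as R
def ray(c,uv):
    d=np.array([(uv[0]-c["cx"])/c["fx"],(uv[1]-c["cy"])/c["fy"],1.])
    return c["position"],R.from_quat(c["attitude"]).apply(d)
def onz(c,uv,z):
    p,d=ray(c,uv); return p+d*(z-p[2])/d[2]
def proj(c,P):
    q=R.from_quat(c["attitude"]).inv().apply(np.asarray(P)-c["position"])
    return np.array([c["fx"]*q[0]/q[2]+c["cx"],c["fy"]*q[1]/q[2]+c["cy"]])
E
python3 - <<'E'
from h import *
from plant import r
import cv2
c=r.camera_params("top")
ims=[r.snapshot("top").astype(float) for _ in range(4)]
im=np.mean(ims,0).astype(np.uint8); cv2.imwrite("pics/top_avg.png",im[:,:,::-1])
hsv=cv2.cvtColor(im,cv2.COLOR_RGB2HSV)
# bar
m=np.zeros(im.shape[:2],np.uint8); m[170:220,240:290]=(hsv[170:220,240:290,2]<70)*255
k=max(cv2.findContours(m,0,2)[0],key=cv2.contourArea); print("bar",cv2.minAreaRect(k),cv2.contourArea(k))
(u,v),(w,h),a=cv2.minAreaRect(k); print(onz(c,(u,v),.108))
# brass
m=np.zeros_like(m); s=hsv[205:250,330:425]; m[205:250,330:425]=((s[...,1]>150)&(s[...,2]>150))*255
for k in cv2.findContours(m,0,2)[0]:
    if cv2.contourArea(k)>8: M=cv2.moments(k); p=(M["m10"]/M["m00"],M["m01"]/M["m00"]); print("brass",p,cv2.contourArea(k),onz(c,p,.03))
a=cv2.resize(im[165:225,235:295],(400,400),interpolation=2); b=cv2.resize(im[195:265,335:420],(486,400),interpolation=2)
cv2.imwrite("pics/crop1.png",np.hstack([a[:, :310],b])[:,:,::-1])
E
```

```text
bar ((263.4000244140625, 192.70001220703125), (8.497057914733887, 34.882659912109375), 26.56505012512207) 260.5
[0.56718542 0.13173346 0.108     ]
```

View pics/crop1.png

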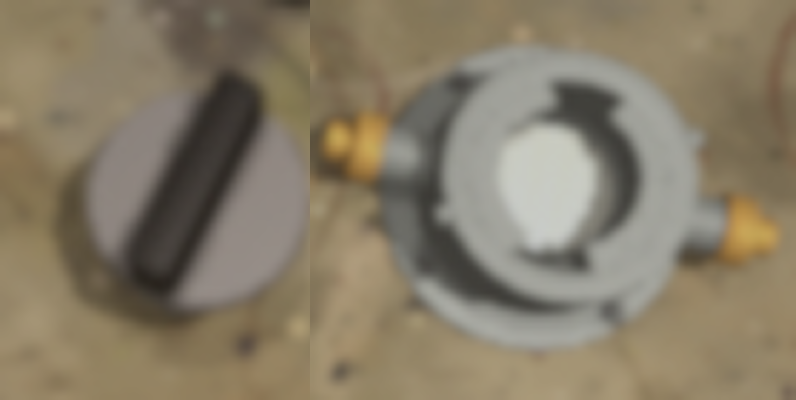

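The crop shows the bar running from about (240,75) to (155,290). The notches are at crop (588,98) and (562,258), which are image (383.6,212.2) and (379.1,240.2). The brass ends are at image (337.6,219) and (416.7,236), and the spring plate is white.

Run:
```python
from h import *
from plant import r
import cv2
c=r.camera_params("top");cs=r.camera_params("side")
im=cv2.imread("pics/top_avg.png")[:,:,::-1].copy()
hsv=cv2.cvtColor(im,cv2.COLOR_RGB2HSV)
def cen(m,off):
    M=cv2.moments(m,True); return np.array([M["m10"]/M["m00"]+off[0],M["m01"]/M["m00"]+off[1]])
def big(m,n=1): 
    k=cv2.findContours(m.astype(np.uint8),0,1)[0]; return sorted(k,key=cv2.contourArea)[-n:]
print("px brass",hsv[218,342],hsv[236,410],"head",hsv[200,258],hsv[190,275],"bench",hsv[175,290],"plate",hsv[225,376])
b=[]
for x0,x1 in((332,352),(400,420)):
    s=hsv[205:250,x0:x1]; m=(s[...,1]>140)&(s[...,2]>135)&(s[...,0]<28)
    p=cen(m.astype(np.uint8),(x0,205)); print("brass",p,m.sum()); b.append(onz(c,p,.03))
d=b[0]-b[1]; print("brass",b,"mid",(b[0]+b[1])/2,"len",np.hypot(*d[:2]),"yaw y-axis-90",np.degrees(np.arctan2(d[1],d[0]))-90)
n=[onz(c,p,.07) for p in((383.6,212.2),(379.1,240.2))]; d=n[0]-n[1]
print("notch mid",(n[0]+n[1])/2,np.hypot(*d[:2]),np.degrees(np.arctan2(d[1],d[0])))
rb=[onz(c,(335+(x-310)/5.718,195+y/5.714),.06) for x,y in((695,137),(440,215))];d=rb[0]-rb[1]
print("ribs mid",(rb[0]+rb[1])/2,np.degrees(np.arctan2(d[1],d[0])))
# head+bar: low-saturation or dark
s=hsv[165:225,235:295]; print("sat row194",s[29,::3,1],s[29,::3,2])
m=((s[...,1]<60)|(s[...,2]<80)).astype(np.uint8); cv2.imwrite("pics/m.png",m*255)
m2=((s[...,1]<60)&(s[...,2]>80)).astype(np.uint8); k=big(m2,2); h=cv2.convexHull(np.vstack(k)); 
e=cv2.fitEllipse(h); print("head",e[0][0]+235,e[0][1]+165,e[1:],onz(c,(e[0][0]+235,e[0][1]+165),.07))
d=(s[...,2]<75).astype(np.uint8); k=big(d)[0]; l=cv2.fitLine(k,2,0,.01,.01).ravel(); print("line",l[0]+235,l[1]+165,cv2.minAreaRect(k))
p=np.array([l[2]+235,l[3]+165]) if 0 else np.array([l[2],l[3]])+[235,165]
q=[onz(c,p+t*l[:2],.108) for t in(-10,10)];d=q[0]-q[1];print("bar yaw",np.degrees(np.arctan2(d[1],d[0])),onz(c,p,.108))
for t,P in(("head",(.567,.127,.07)),("hs",np.append(((b[0]+b[1])/2)[:2],.07))): print(t,"side px",proj(cs,P))
```

```text
px brass [ 19 152 156] [ 20 145 195] head [15 43 60] [ 12  26 145] bench [ 17  96 112] plate [ 38  10 202]
brass [342.4375 219.5625] 64
brass [410.75471698 235.24528302] 53
brass [array([ 0.5207875 , -0.04996142,  0.03      ]), array([ 0.48492629, -0.20718599,  0.03      ])] mid [ 0.5028569 -0.1285737  0.03     ] len 0.1612624870729603 yaw y-axis-90 -12.8487351937967
notch mid [ 0.50051053 -0.13039661  0.07      ] 0.06410320334541542 -10.969018316887231
ribs mid [ 0.50259956 -0.12995867  0.06      ] -72.73524224353051
sat row194 [93 99 97 95 63 27 27 29 47 41 42 33 27 26 24 32 78 65 74 79] [129 129 132  97 101 141 142 122  54  62  61  78 140 146 146 142 148 160
 144 142]
head 264.09139251708984 194.2163257598877 ((33.05987548828125, 34.718624114990234), 126.70789337158203) [0.57178384 0.13164601 0.07      ]
line 235.42847 164.09645 ((28.300003051757812, 27.900001525878906), (8.497058868408203, 36.224300384521484), 26.56505012512207)
bar yaw 155.67990081743923 [0.56556068 0.13234787 0.108     ]
head side px [254.74157013 210.97655657]
hs side px [315.06173859 171.93847714]
```

```bash
cat >> h.py <<'E'
def go(r,xyz,ytool):
    """shift/turn in tool axes to reach xyz, tool down with its y axis at heading ytool (deg)"""
    s=r.get_state(); A=R.from_quat(s["eef_rot"])
    T=R.from_euler("z",ytool+90,degrees=True)*R.from_euler("x",180,degrees=True)
    y=A.as_matrix()[:,1]; print("t",round(s["clock"],2),"pos",s["tool_pos"].round(4),"yhead",np.degrees(np.arctan2(y[1],y[0])).round(2),"F",s["contact_force"].round(1),"M",s["moment"].round(2),"open",round(s["opening"],3),"q",s["q"].round(2))
    print("  xyz",A.inv().apply(np.asarray(xyz)-s["tool_pos"]).round(4),"rot",(A.inv()*T).as_rotvec().round(4))
E
python3 -c "
from h import *
from plant import r
go(r,(.571,.1315,.2),65.7)"
```

```text
t 0.3 pos [ 0.2253 -0.5828  0.2385] yhead -68.87 F [ 0.5  0.8 -0.3] M [-0.01  0.06 -0.01] open 1.0 q [ 1.24  0.69 -0.19  1.57  0.16  0.9  -0.22]
  xyz [ 0.58   -0.5416  0.0387] rot [-3.0000e-04 -6.0000e-04 -2.3486e+00]
```

{"api": "carry_out", "payload": {"plan": [{"rot": [0,0,-2.349],"xyz": [0.58,-0.542,0.039],"grip": 0},{"rot": [0,0,-2.349],"xyz": [0.58,-0.542,0.039],"grip": 0},{"rot": [0,0,-2.349],"xyz": [0.58,-0.542,0.039],"grip": 0},{"rot": [0,0,-2.349],"xyz": [0.58,-0.542,0.039],"grip": 0},{"rot": [0,0,-2.349],"xyz": [0.58,-0.542,0.039],"grip": 0},{"rot": [0,0,-2.349],"xyz": [0.58,-0.542,0.039],"grip": 0},{"rot": [0,0,-2.349],"xyz": [0.58,-0.542,0.039],"grip": 0},{"rot": [0,0,-2.349],"xyz": [0.58,-0.542,0.039],"grip": 0}], "squeeze": 55}}

```text
clock: 0.97
tool_pos: [0.3708, -0.2816, 0.2226]
eef_rot: [0.773, 0.634, 0.0, 0.0]
contact_force: [0.5, -0.7, 0.5]
opening: 1.002
finger_force: 0.0
```

```bash
python3 -c "
from h import *
from plant import r
go(r,(.571,.1315,.2),65.7)"
```

```text
t 0.97 pos [ 0.3708 -0.2816  0.2226] yhead -11.25 F [ 0.5 -0.7  0.5] M [ 0.02 -0.11  0.01] open 1.002 q [ 0.84  0.54 -0.45  2.04  0.38  0.64 -0.06]
  xyz [0.4442 0.1158 0.0225] rot [ 3.0000e-04  8.0000e-04 -1.3429e+00]
```

{"api": "carry_out", "payload": {"plan": [{"rot": [0,0,-1.343],"xyz": [0.444,0.116,0.0225],"grip": 0},{"rot": [0,0,-1.343],"xyz": [0.444,0.116,0.0225],"grip": 0},{"rot": [0,0,-1.343],"xyz": [0.444,0.116,0.0225],"grip": 0},{"rot": [0,0,-1.343],"xyz": [0.444,0.116,0.0225],"grip": 0},{"rot": [0,0,-1.343],"xyz": [0.444,0.116,0.0225],"grip": 0},{"rot": [0,0,-1.343],"xyz": [0.444,0.116,0.0225],"grip": 0},{"rot": [0,0,-1.343],"xyz": [0.444,0.116,0.0225],"grip": 0},{"rot": [0,0,-1.343],"xyz": [0.444,0.116,0.0225],"grip": 0}]}}

```text
clock: 1.63
tool_pos: [0.518, 0.0172, 0.2061]
eef_rot: [0.374, 0.927, -0.0, 0.0]
contact_force: [0.5, -1.3, 0.3]
opening: 1.005
finger_force: 0.0
```

```bash
python3 -c "
from h import *
from plant import r
go(r,(.571,.1315,.2),65.7)"
```

```text
t 1.63 pos [0.518  0.0172 0.2061] yhead 46.06 F [ 0.5 -1.3  0.3] M [-0.04 -0.23 -0.  ] open 1.005 q [ 0.29  0.67 -0.67  1.91  0.59  0.77  0.09]
  xyz [0.0412 0.1191 0.006 ] rot [-2.000e-04  7.000e-04 -3.428e-01]
```

{"api": "carry_out", "payload": {"plan": [{"rot": [0,0,-0.343],"xyz": [0.041,0.119,0.006],"grip": 0},{"rot": [0,0,-0.343],"xyz": [0.041,0.119,0.006],"grip": 0},{"rot": [0,0,-0.343],"xyz": [0.041,0.119,0.006],"grip": 0},{"rot": [0,0,-0.343],"xyz": [0.041,0.119,0.006],"grip": 0},{"rot": [0,0,-0.343],"xyz": [0.041,0.119,0.006],"grip": 0},{"rot": [0,0,-0.343],"xyz": [0.041,0.119,0.006],"grip": 0}]}}

```text
clock: 2.13
tool_pos: [0.5707, 0.1282, 0.1996]
eef_rot: [0.214, 0.977, -0.001, -0.0]
contact_force: [-0.8, 0.4, -0.6]
opening: 1.0
finger_force: 0.0
```

```bash
python3 -c "
from h import *
from plant import r
import cv2
go(r,(.571,.1315,.077),65.7)
a=r.snapshot('side')[140:260,180:320]; b=r.snapshot('top')[135:255,195:335]
cv2.imwrite('pics/g1.png',cv2.resize(np.hstack([a,b]),(798,342),interpolation=2)[:,:,::-1])
"
```

```text
t 2.13 pos [0.5707 0.1282 0.1996] yhead 65.32 F [-0.8  0.4 -0.6] M [ 0.04 -0.13  0.01] open 1.0 q [ 0.11  0.78 -0.74  1.71  0.64  0.91  0.24]
  xyz [0.001  0.0033 0.1226] rot [-0.002  -0.0002 -0.0067]
```

View pics/g1.png

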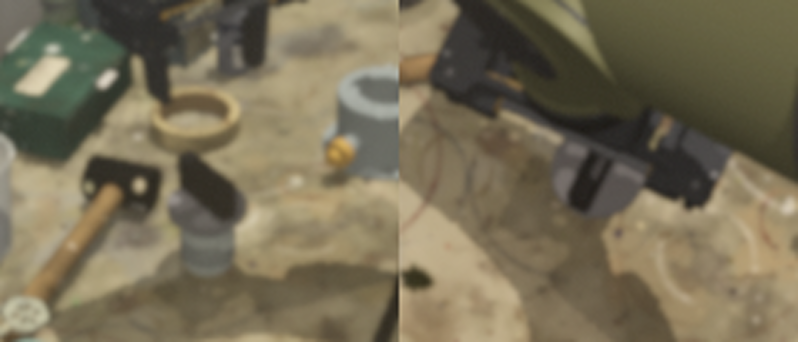

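The fingers straddle the bar: in the crop they are at about (490,100) and (690,180), with the bar at (590,180) across the closing line. Descending.

{"api": "carry_out", "payload": {"plan": [{"rot": [0,0,0],"xyz": [0,0,0.04],"grip": 0},{"rot": [0,0,0],"xyz": [0,0,0.075],"grip": 0},{"rot": [0,0,0],"xyz": [0,0,0.1],"grip": 0},{"rot": [0,0,0],"xyz": [0,0,0.115],"grip": 0},{"rot": [0,0,0],"xyz": [0,0,0.123],"grip": 0},{"rot": [0,0,0],"xyz": [0,0,0.123],"grip": 0},{"rot": [0,0,0],"xyz": [0,0,0.123],"grip": 0}]}}

```text
clock: 2.82
tool_pos: [0.5714, 0.1285, 0.0776]
eef_rot: [0.214, 0.977, -0.0, 0.0]
contact_force: [0.5, -0.6, 0.5]
opening: 0.999
finger_force: 0.0
```

```bash
python3 -c "
from h import *
from plant import r
go(r,(.571,.1315,.077),65.7)"
```

```text
t 2.82 pos [0.5714 0.1285 0.0776] yhead 65.3 F [ 0.5 -0.6  0.5] M [ 0.06 -0.17 -0.02] open 0.999 q [ 0.04  0.93 -0.61  1.79  0.81  0.69  0.1 ]
  xyz [0.0016 0.0026 0.0006] rot [-0.      0.0007 -0.007 ]
```

{"api": "carry_out", "payload": {"plan": [{"rot": [0,0,-0.007],"xyz": [0.0015,0.0025,0],"grip": 0},{"rot": [0,0,-0.007],"xyz": [0.0015,0.0025,0],"grip": 100},{"rot": [0,0,-0.007],"xyz": [0.0015,0.0025,0],"grip": 180},{"rot": [0,0,-0.007],"xyz": [0.0015,0.0025,0],"grip": 255},{"rot": [0,0,-0.007],"xyz": [0.0015,0.0025,0],"grip": 255},{"rot": [0,0,-0.007],"xyz": [0.0015,0.0025,0],"grip": 255},{"rot": [0,0,-0.007],"xyz": [0.0015,0.0025,0],"grip": 255},{"rot": [0,0,-0.007],"xyz": [0.0015,0.0025,0],"grip": 255}], "squeeze": 55}}

```text
clock: 3.48
tool_pos: [0.5707, 0.1321, 0.077]
eef_rot: [0.21, 0.978, -0.0, 0.0]
contact_force: [-0.7, 0.1, -0.2]
opening: 0.496
finger_force: 0.0
```

```bash
python3 -c "
from h import *
from plant import r
go(r,(.571,.1315,.2),65.7)
print(r.get_state()['finger_force'])"
```

```text
t 3.48 pos [0.5707 0.1321 0.077 ] yhead 65.78 F [-0.7  0.1 -0.2] M [ 0.06 -0.17  0.03] open 0.496 q [ 0.04  0.93 -0.61  1.79  0.82  0.69  0.1 ]
  xyz [-0.0005 -0.0005 -0.123 ] rot [-0.0001  0.      0.0014]
0.0
```

{"api": "carry_out", "payload": {"plan": [{"rot": [0,0,0],"xyz": [0,0,0],"grip": 255},{"rot": [0,0,0],"xyz": [0,0,0],"grip": 255},{"rot": [0,0,0],"xyz": [0,0,0],"grip": 255},{"rot": [0,0,0],"xyz": [0,0,0],"grip": 255},{"rot": [0,0,0],"xyz": [0,0,0],"grip": 255},{"rot": [0,0,0],"xyz": [0,0,0],"grip": 255},{"rot": [0,0,0],"xyz": [0,0,0],"grip": 255}]}}

```text
clock: 4.07
tool_pos: [0.5706, 0.132, 0.077]
eef_rot: [0.21, 0.978, -0.0, -0.0]
contact_force: [-0.5, 0.0, -0.8]
opening: 0.202
finger_force: 54.8
```

```bash
python3 -c "
from h import *
from plant import r
go(r,(.571,.1315,.2),65.7)
print(r.get_state()['finger_force'])"
```

```text
t 4.07 pos [0.5706 0.132  0.077 ] yhead 65.77 F [-0.5  0.  -0.8] M [ 0.01 -0.11 -0.06] open 0.202 q [ 0.04  0.93 -0.61  1.79  0.82  0.69  0.1 ]
  xyz [-0.0005 -0.0004 -0.123 ] rot [-0.0003 -0.0001  0.0013]
54.79474710300565
```

```bash
python3 -c "
from h import *
from plant import r
go(r,(.502,-.129,.177),77.3)"
```

```text
t 4.07 pos [0.5706 0.132  0.077 ] yhead 65.77 F [-0.5  0.  -0.8] M [ 0.01 -0.11 -0.06] open 0.202 q [ 0.04  0.93 -0.61  1.79  0.82  0.69  0.1 ]
  xyz [-0.0445 -0.2663 -0.1   ] rot [-3.000e-04 -1.000e-04 -2.012e-01]
```

{"api": "carry_out", "payload": {"plan": [{"rot": [0,0,0],"xyz": [0,0,-0.035],"grip": 255},{"rot": [0,0,0],"xyz": [0,0,-0.07],"grip": 255},{"rot": [0,0,0],"xyz": [0,0,-0.1],"grip": 255},{"rot": [0,0,-0.04],"xyz": [-0.005,-0.03,-0.1],"grip": 255},{"rot": [0,0,-0.08],"xyz": [-0.011,-0.065,-0.1],"grip": 255},{"rot": [0,0,-0.12],"xyz": [-0.017,-0.1,-0.1],"grip": 255},{"rot": [0,0,-0.16],"xyz": [-0.023,-0.14,-0.1],"grip": 255},{"rot": [0,0,-0.2],"xyz": [-0.03,-0.18,-0.1],"grip": 255}]}}

```text
clock: 4.73
tool_pos: [0.5233, -0.0456, 0.1769]
eef_rot: [0.11, 0.994, -0.0, -0.0]
contact_force: [1.8, -1.0, -2.4]
opening: 0.199
finger_force: 54.8
```

```bash
python3 -c "
from h import *
from plant import r
go(r,(.502,-.129,.177),77.3)"
```

```text
t 4.73 pos [ 0.5233 -0.0456  0.1769] yhead 77.43 F [ 1.8 -1.  -2.4] M [ 0.01 -0.21  0.03] open 0.199 q [ 0.47  0.76 -0.8   1.91  0.75  0.8   0.6 ]
  xyz [ 0.0026 -0.0861 -0.    ] rot [-0.0002 -0.0003  0.0022]
```

{"api": "carry_out", "payload": {"plan": [{"rot": [0,0,0.002],"xyz": [0.001,-0.03,0],"grip": 255},{"rot": [0,0,0.002],"xyz": [0.002,-0.06,0],"grip": 255},{"rot": [0,0,0.002],"xyz": [0.0025,-0.08,0],"grip": 255},{"rot": [0,0,0.002],"xyz": [0.0026,-0.086,0],"grip": 255},{"rot": [0,0,0.002],"xyz": [0.0026,-0.086,0],"grip": 255},{"rot": [0,0,0.002],"xyz": [0.0026,-0.086,0],"grip": 255},{"rot": [0,0,0.002],"xyz": [0.0026,-0.086,0],"grip": 255}]}}

```text
clock: 5.32
tool_pos: [0.5035, -0.1253, 0.1773]
eef_rot: [0.111, 0.994, 0.001, 0.001]
contact_force: [0.7, 0.5, -2.1]
opening: 0.199
finger_force: 54.8
```

```bash
python3 -c "
from h import *
from plant import r
import cv2
go(r,(.502,-.129,.177),77.3)
a=r.snapshot('side'); cv2.imwrite('pics/side_ins.png',a[:,:,::-1]); a=a[90:230,250:390]; b=r.snapshot('top'); cv2.imwrite('pics/top_ins.png',b[:,:,::-1]); b=b[160:300,310:450]
cs=r.camera_params('side')
print('side exp: housing rim',proj(cs,(.502,-.129,.07)),'foot',proj(cs,(.502,-.129,0)),'nose',proj(cs,(.502,-.129,.1)),'head',proj(cs,(.502,-.129,.165)))
cv2.imwrite('pics/g2.png',cv2.resize(np.hstack([a,b]),(798,399),interpolation=2)[:,:,::-1])
"
```

```text
t 5.32 pos [ 0.5035 -0.1253  0.1773] yhead 77.29 F [ 0.7  0.5 -2.1] M [ 0.04 -0.18 -0.  ] open 0.199 q [ 0.63  0.75 -0.81  1.93  0.76  0.8   0.74]
  xyz [ 0.0006 -0.0039  0.0003] rot [ 0.0018  0.0009 -0.0003]
side exp: housing rim [315.38503685 171.94207292] foot [314.03638111 191.58855703] nose [315.9861511  163.18536723] head [317.33937616 143.47231977]
```

View pics/g2.png

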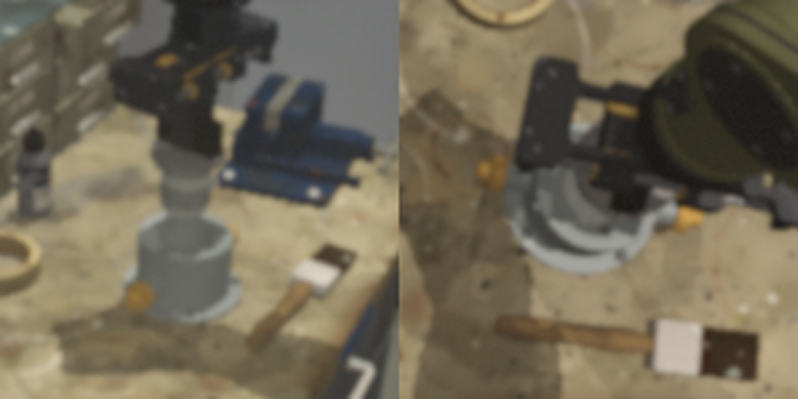

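The side crop shows the nose at x≈187 over the housing axis at x≈186, and the rim ellipse centre at row ≈234 matches the prediction. I only need to correct y by about 4 mm, then lower.

{"api": "carry_out", "payload": {"plan": [{"rot": [0.002,0.001,0],"xyz": [0.0006,-0.0039,0],"grip": 255},{"rot": [0.002,0.001,0],"xyz": [0.0006,-0.0039,0],"grip": 255},{"rot": [0.002,0.001,0],"xyz": [0.0006,-0.0039,0.01],"grip": 255},{"rot": [0.002,0.001,0],"xyz": [0.0006,-0.0039,0.02],"grip": 255},{"rot": [0.002,0.001,0],"xyz": [0.0006,-0.0039,0.03],"grip": 255},{"rot": [0.002,0.001,0],"xyz": [0.0006,-0.0039,0.04],"grip": 255},{"rot": [0.002,0.001,0],"xyz": [0.0006,-0.0039,0.045],"grip": 255},{"rot": [0.002,0.001,0],"xyz": [0.0006,-0.0039,0.045],"grip": 255}]}}

```text
clock: 6.08
tool_pos: [0.5008, -0.1302, 0.1306]
eef_rot: [0.112, 0.994, -0.0, -0.002]
contact_force: [0.1, 2.4, -3.8]
opening: 0.198
finger_force: 54.8
```

```bash
python3 -c "
from h import *
from plant import r
go(r,(.502,-.129,.112),77.3)"
```

```text
t 6.08 pos [ 0.5008 -0.1302  0.1306] yhead 77.18 F [ 0.1  2.4 -3.8] M [ 0.77 -0.28  0.04] open 0.198 q [ 0.6   0.82 -0.74  1.97  0.86  0.71  0.67]
  xyz [-0.0009  0.0014  0.0186] rot [-0.0005 -0.003  -0.002 ]
```

{"api": "carry_out", "payload": {"plan": [{"rot": [0,-0.003,-0.002],"xyz": [-0.0007,0.0017,0],"grip": 255},{"rot": [0,-0.003,-0.002],"xyz": [-0.0007,0.0017,0.004],"grip": 255},{"rot": [0,-0.003,-0.002],"xyz": [-0.0007,0.0017,0.009],"grip": 255},{"rot": [0,-0.003,-0.002],"xyz": [-0.0007,0.0017,0.014],"grip": 255},{"rot": [0,-0.003,-0.002],"xyz": [-0.0007,0.0017,0.016],"grip": 255},{"rot": [0,-0.003,-0.002],"xyz": [-0.0007,0.0017,0.016],"grip": 255}]}}

```text
clock: 6.58
tool_pos: [0.502, -0.1298, 0.1154]
eef_rot: [0.111, 0.994, -0.001, 0.0]
contact_force: [-1.1, 2.3, -3.7]
opening: 0.196
finger_force: 54.8
```

```bash
python3 -c "
from h import *
from plant import r
go(r,(.502,-.129,.112),77.3)"
```

```text
t 6.58 pos [ 0.502  -0.1298  0.1154] yhead 77.25 F [-1.1  2.3 -3.7] M [ 0.68  0.04 -0.02] open 0.196 q [ 0.58  0.84 -0.71  1.98  0.9   0.68  0.63]
  xyz [0.0002 0.0008 0.0034] rot [-0.0021  0.0011 -0.001 ]
```

{"api": "carry_out", "payload": {"plan": [{"rot": [0,0,0],"xyz": [-0.0003,0.0015,0],"grip": 255},{"rot": [0,0,0],"xyz": [-0.0003,0.0015,0],"grip": 255},{"rot": [0,0,0],"xyz": [-0.0003,0.0015,0.003],"grip": 255},{"rot": [0,0,0],"xyz": [-0.0003,0.0015,0.006],"grip": 255},{"rot": [0,0,0],"xyz": [-0.0003,0.0015,0.008],"grip": 255},{"rot": [0,0,0],"xyz": [-0.0003,0.0015,0.01],"grip": 255},{"rot": [0,0,0],"xyz": [-0.0003,0.0015,0.01],"grip": 255}]}}

```text
clock: 7.17
tool_pos: [0.5029, -0.1289, 0.1058]
eef_rot: [0.111, 0.994, -0.001, 0.001]
contact_force: [-1.1, -0.3, -0.4]
opening: 0.198
finger_force: 54.8
```

```bash
python3 -c "
from h import *
from plant import r
go(r,(.502,-.129,.09),77.3)"
```

```text
t 7.17 pos [ 0.5029 -0.1289  0.1058] yhead 77.22 F [-1.1 -0.3 -0.4] M [0.03 0.13 0.03] open 0.198 q [ 0.57  0.85 -0.7   1.98  0.92  0.66  0.61]
  xyz [ 0.0009 -0.0003  0.0157] rot [-0.0028  0.0019 -0.0014]
```

{"api": "carry_out", "payload": {"plan": [{"rot": [0,0,0],"xyz": [0,0,0.004],"grip": 255},{"rot": [0,0,0],"xyz": [0,0,0.008],"grip": 255},{"rot": [0,0,0],"xyz": [0,0,0.011],"grip": 255},{"rot": [0,0,0],"xyz": [0,0,0.014],"grip": 255},{"rot": [0,0,0],"xyz": [0,0,0.016],"grip": 255},{"rot": [0,0,0],"xyz": [0,0,0.017],"grip": 255},{"rot": [0,0,0],"xyz": [0,0,0.017],"grip": 255}]}}

```text
clock: 7.75
tool_pos: [0.503, -0.1289, 0.0892]
eef_rot: [0.111, 0.994, -0.002, 0.001]
contact_force: [-2.5, -0.5, 6.4]
opening: 0.195
finger_force: 54.8
```

```bash
python3 -c "
from h import *
from plant import r
go(r,(.502,-.129,.089),77.3)"
```

```text
t 7.75 pos [ 0.503  -0.1289  0.0892] yhead 77.23 F [-2.5 -0.5  6.4] M [-0.07  0.48  0.03] open 0.195 q [ 0.55  0.88 -0.67  1.99  0.96  0.63  0.58]
  xyz [ 0.0009 -0.0003  0.0002] rot [-0.0032  0.0024 -0.0013]
```

{"api": "carry_out", "payload": {"plan": [{"rot": [-0.002,0.002,0],"xyz": [0.0008,0,0.0012],"grip": 255},{"rot": [-0.002,0.002,0],"xyz": [0.0008,0,0.0012],"grip": 255},{"rot": [-0.002,0.002,0.05],"xyz": [0.0008,0,0.0012],"grip": 255},{"rot": [-0.002,0.002,0.1],"xyz": [0.0008,0,0.0012],"grip": 255},{"rot": [-0.002,0.002,0.15],"xyz": [0.0008,0,0.0012],"grip": 255},{"rot": [-0.002,0.002,0.2],"xyz": [0.0008,0,0.0012],"grip": 255},{"rot": [-0.002,0.002,0.25],"xyz": [0.0008,0,0.0012],"grip": 255},{"rot": [-0.002,0.002,0.25],"xyz": [0.0008,0,0.0012],"grip": 255}]}}

```text
clock: 8.42
tool_pos: [0.5029, -0.1273, 0.0884]
eef_rot: [0.235, 0.972, 0.001, 0.001]
contact_force: [-2.6, 1.7, 8.5]
opening: 0.199
finger_force: 54.8
```

```bash
python3 -c "
from h import *
from plant import r
go(r,(.502,-.129,.088),14.3)"
```

```text
t 8.42 pos [ 0.5029 -0.1273  0.0884] yhead 62.86 F [-2.6  1.7  8.5] M [ 0.54  0.38 -0.02] open 0.199 q [ 0.52  0.86 -0.61  1.99  0.91  0.58  0.37]
  xyz [ 0.     -0.002   0.0004] rot [2.400e-03 6.000e-04 8.476e-01]
```

{"api": "carry_out", "payload": {"plan": [{"rot": [0,0,0.06],"xyz": [0,-0.001,0.0003],"grip": 255},{"rot": [0,0,0.12],"xyz": [0,-0.001,0.0003],"grip": 255},{"rot": [0,0,0.18],"xyz": [0,-0.001,0.0003],"grip": 255},{"rot": [0,0,0.24],"xyz": [0,-0.001,0.0003],"grip": 255},{"rot": [0,0,0.3],"xyz": [0,-0.001,0.0003],"grip": 255},{"rot": [0,0,0.36],"xyz": [0,-0.001,0.0003],"grip": 255},{"rot": [0,0,0.42],"xyz": [0,-0.001,0.0003],"grip": 255},{"rot": [0,0,0.48],"xyz": [0,-0.001,0.0003],"grip": 255}]}}

```text
clock: 9.08
tool_pos: [0.5038, -0.1272, 0.0884]
eef_rot: [0.459, 0.889, 0.002, 0.002]
contact_force: [-0.2, 3.7, 7.7]
opening: 0.198
finger_force: 54.8
```

```bash
python3 -c "
from h import *
from plant import r
go(r,(.502,-.129,.088),14.3)"
```

```text
t 9.08 pos [ 0.5038 -0.1272  0.0884] yhead 35.4 F [-0.2  3.7  7.7] M [0.64 0.09 0.13] open 0.198 q [ 0.45  0.84 -0.49  1.99  0.79  0.5   0.  ]
  xyz [-0.0005 -0.0025  0.0004] rot [ 5.600e-03 -3.000e-04  3.682e-01]
```

{"api": "carry_out", "payload": {"plan": [{"rot": [0.004,0,0.06],"xyz": [0.0008,0.0006,0.0003],"grip": 255},{"rot": [0.004,0,0.12],"xyz": [0.0008,0.0006,0.0003],"grip": 255},{"rot": [0.004,0,0.18],"xyz": [0.0008,0.0006,0.0003],"grip": 255},{"rot": [0.004,0,0.24],"xyz": [0.0008,0.0006,0.0003],"grip": 255},{"rot": [0.004,0,0.29],"xyz": [0.0008,0.0006,0.0003],"grip": 255},{"rot": [0.004,0,0.32],"xyz": [0.0008,0.0006,0.0003],"grip": 255},{"rot": [0.004,0,0.34],"xyz": [0.0008,0.0006,0.0003],"grip": 255},{"rot": [0.004,0,0.34],"xyz": [0.0008,0.0006,0.0003],"grip": 255}]}}

```text
clock: 9.75
tool_pos: [0.504, -0.1274, 0.0882]
eef_rot: [0.602, 0.799, -0.0, 0.001]
contact_force: [-0.7, 2.0, 8.6]
opening: 0.197
finger_force: 54.8
```

```bash
python3 -c "
from h import *
from plant import r
go(r,(.502,-.129,.088),14.3)"
```

```text
t 9.75 pos [ 0.504  -0.1274  0.0882] yhead 15.98 F [-0.7  2.   8.6] M [ 0.22 -0.12  0.1 ] open 0.197 q [ 0.4   0.82 -0.4   1.99  0.69  0.46 -0.24]
  xyz [-0.0009 -0.0024  0.0002] rot [0.0012 0.0016 0.0293]
```

{"api": "carry_out", "payload": {"plan": [{"rot": [0,0,0.02],"xyz": [0,0,0],"grip": 255},{"rot": [0,0,0.04],"xyz": [0,0,0],"grip": 255},{"rot": [0,0,0.05],"xyz": [0,0,0],"grip": 255},{"rot": [0,0,0.05],"xyz": [0,0,0],"grip": 255},{"rot": [0,0,0.05],"xyz": [0,0,0],"grip": 255}]}}

```text
clock: 10.17
tool_pos: [0.5031, -0.1274, 0.0881]
eef_rot: [0.621, 0.784, -0.001, 0.0]
contact_force: [-2.2, 0.3, 10.0]
opening: 0.201
finger_force: 54.9
```

```bash
python3 -c "
from h import *
from plant import r
go(r,(.502,-.129,.088),14.3)"
```

```text
t 10.17 pos [ 0.5031 -0.1274  0.0881] yhead 13.21 F [-2.2  0.3 10. ] M [0.3  0.14 0.26] open 0.201 q [ 0.39  0.82 -0.38  2.    0.68  0.45 -0.28]
  xyz [-0.0013 -0.0015  0.0001] rot [-0.0004  0.0013 -0.0189]
```

{"api": "carry_out", "payload": {"plan": [{"rot": [0,0,0.02],"xyz": [0,0,0],"grip": 255},{"rot": [0,0,0.04],"xyz": [0,0,0],"grip": 255},{"rot": [0,0,0.04],"xyz": [0,0,0],"grip": 255}]}}

```text
clock: 10.42
tool_pos: [0.5031, -0.1275, 0.0881]
eef_rot: [0.636, 0.772, -0.001, 0.001]
contact_force: [-2.3, 0.8, 9.6]
opening: 0.196
finger_force: 55.7
```

```bash
python3 -c "
from h import *
from plant import r
go(r,(.502,-.129,.088),14.3)"
```

```text
t 10.42 pos [ 0.5031 -0.1275  0.0881] yhead 11.06 F [-2.3  0.8  9.6] M [0.17 0.27 1.03] open 0.196 q [ 0.38  0.82 -0.37  2.    0.67  0.45 -0.3 ]
  xyz [-0.0013 -0.0014  0.0001] rot [-0.0004  0.0019 -0.0565]
```

{"api": "carry_out", "payload": {"plan": [{"rot": [0,0,-0.03],"xyz": [0,0,0],"grip": 255},{"rot": [0,0,-0.06],"xyz": [0,0,0],"grip": 255},{"rot": [0,0,-0.06],"xyz": [0,0,-0.002],"grip": 255},{"rot": [0,0,-0.06],"xyz": [0,0,-0.004],"grip": 255},{"rot": [0,0,-0.06],"xyz": [0,0,-0.005],"grip": 255},{"rot": [0,0,-0.06],"xyz": [0,0,-0.005],"grip": 255}]}}

```text
clock: 10.92
tool_pos: [0.5032, -0.1276, 0.0929]
eef_rot: [0.614, 0.789, -0.0, 0.0]
contact_force: [-1.8, 1.6, 6.1]
opening: 0.198
finger_force: 54.8
```

```bash
python3 -c "
from h import *
from plant import r
go(r,(.502,-.129,.088),14.3)"
```

```text
t 10.92 pos [ 0.5032 -0.1276  0.0929] yhead 14.28 F [-1.8  1.6  6.1] M [0.24 0.06 0.08] open 0.198 q [ 0.4   0.81 -0.4   1.99  0.68  0.47 -0.26]
  xyz [-0.001  -0.0015  0.0049] rot [-0.0004  0.0011 -0.0004]
```

{"api": "carry_out", "payload": {"plan": [{"rot": [0,0,0],"xyz": [0,0,0],"grip": 100},{"rot": [0,0,0],"xyz": [0,0,0],"grip": 60},{"rot": [0,0,0],"xyz": [0,0,0],"grip": 60},{"rot": [0,0,0],"xyz": [0,0,0],"grip": 60},{"rot": [0,0,0],"xyz": [0,0,0],"grip": 60},{"rot": [0,0,0],"xyz": [0,0,-0.02],"grip": 60},{"rot": [0,0,0],"xyz": [0,0,-0.06],"grip": 60},{"rot": [0,0,0],"xyz": [0,0,-0.1],"grip": 60}]}}

```text
clock: 11.58
tool_pos: [0.5009, -0.1278, 0.1923]
eef_rot: [0.614, 0.789, -0.002, -0.003]
contact_force: [0.2, 0.6, -0.0]
opening: 0.756
finger_force: 0.0
```

{"api": "carry_out", "payload": {"plan": [{"rot": [0,0,0],"xyz": [0,0,-0.03],"grip": 60},{"rot": [0,0,0],"xyz": [0,-0.03,-0.06],"grip": 60},{"rot": [0,0,0],"xyz": [0.03,-0.06,-0.08],"grip": 60},{"rot": [0,0,0],"xyz": [0.06,-0.09,-0.08],"grip": 60},{"rot": [0,0,0],"xyz": [0.09,-0.11,-0.08],"grip": 60},{"rot": [0,0,0],"xyz": [0.12,-0.12,-0.08],"grip": 60},{"rot": [0,0,0],"xyz": [0.15,-0.12,-0.08],"grip": 60},{"rot": [0,0,0],"xyz": [0.18,-0.12,-0.08],"grip": 60}]}}

```text
clock: 12.25
tool_pos: [0.3405, 0.0175, 0.2727]
eef_rot: [0.615, 0.789, -0.002, -0.0]
contact_force: [0.6, -0.4, 0.0]
opening: 0.764
finger_force: 0.0
```

```bash
python3 -c "
from h import *
from plant import r
import cv2
go(r,(.502,-.129,.088),14.3)
a=r.snapshot('side')[90:230,250:390]; b=r.snapshot('top'); cv2.imwrite('pics/top_end.png',b[:,:,::-1]); c=r.camera_params('top'); b=b[160:300,310:450]
cv2.imwrite('pics/g3.png',cv2.resize(np.hstack([a,b]),(798,399),interpolation=2)[:,:,::-1])
for z in(.117,.126,.138): print(z,proj(r.camera_params('side'),(.503,-.128,z)))
"
```

```text
t 12.25 pos [0.3405 0.0175 0.2727] yhead 14.13 F [ 0.6 -0.4  0. ] M [ 0.01 -0.18 -0.02] open 0.764 q [ 0.34  0.33 -0.7   2.27  0.36  0.65 -0.38]
  xyz [-0.1812  0.1215  0.1846] rot [-0.0035  0.0019 -0.0029]
0.117 [315.88135714 158.20195185]
0.126 [316.06543676 155.49669275]
0.138 [316.31297021 151.85890775]
```

View pics/g3.png

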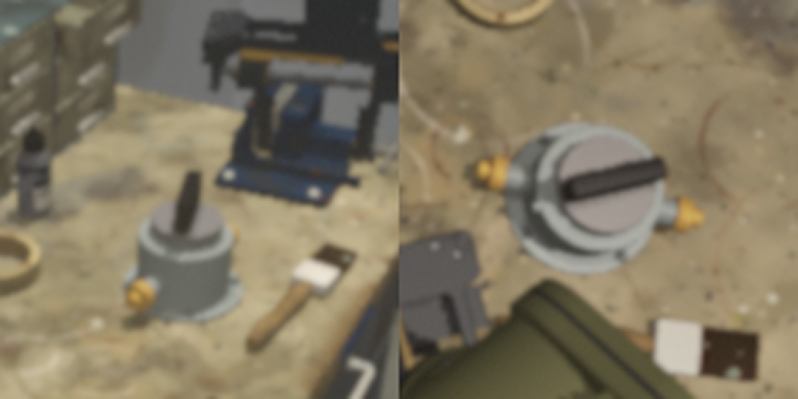

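The cartridge sits in the housing with the head just above the rim, and the bar runs from crop (565,190) to (663,170). I'll check the bar heading against the ribs before handing in.

```bash
python3 -c "
from h import *
from plant import r
import cv2
c=r.camera_params('top'); im=np.mean([r.snapshot('top').astype(float) for _ in range(4)],0)[205:245,355:410]
m=(im.max(2)<75).astype(np.uint8); k=max(cv2.findContours(m,0,1)[0],key=cv2.contourArea)
for z,mm in((.126,m),):
  ys,xs=np.nonzero(cv2.drawContours(np.zeros_like(m),[k],-1,1,-1)); l=cv2.fitLine(np.c_[xs,ys].astype(np.float32),2,0,.01,.01).ravel()
  p=l[2:]+[355,205]; q=[onz(c,p+t*l[:2],z) for t in(-10,10)]; d=q[0]-q[1]; print('bar yaw',np.degrees(np.arctan2(d[1],d[0])),onz(c,p,z),len(xs))
# top edge line of bar only (far side edge): per-column first dark row
xs=np.arange(xs.min()+4,xs.max()-3); e=np.array([np.nonzero(m[:,x])[0].min() for x in xs]); s=np.polyfit(xs,e,1)
q=[onz(c,(x+355,np.polyval(s,x)+205),.126) for x in xs[[0,-1]]]; d=q[0]-q[1]; print('edge yaw',np.degrees(np.arctan2(d[1],d[0])))
hs=cv2.cvtColor(im.astype(np.uint8),cv2.COLOR_RGB2HSV); h=((hs[...,0]<22)|(hs[...,0]>150))&(hs[...,1]<70)&(im.max(2)>80)
k=sorted(cv2.findContours(h.astype(np.uint8),0,1)[0],key=cv2.contourArea)[-2:]; E=cv2.fitEllipse(cv2.convexHull(np.vstack(k))); print('head',E,onz(c,(E[0][0]+355,E[0][1]+205),.088))
"
```

```text
bar yaw 104.38234334649798 [ 0.49968776 -0.12215208  0.126     ] 278
edge yaw 103.43271998829147
head ((26.795791625976562, 19.379024505615234), (34.29884719848633, 35.67158889770508), 115.39928436279297) [ 0.50195698 -0.12715781  0.088     ]
```

```bash
python3 -c "
from plant import r
print(r.finish_job())"
```

```text
the job is handed in; nothing more can be done
None
```

I fitted the cartridge into the housing, pressed it down, turned it to its end stop and released it into the lock; the job is handed in at about 12.5 s on the robot clock. The final picture has the bar about 3–4° from the rib line (limit 8°); I inferred the spring-up height from the wrist force instead of measuring it, and no verdict came back.

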